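Stand the oiled boards on end in the drying rack with air between them

TASK

The two dark boards leaning against the little cherry box have just been oiled. Stand both of them on their short ends in the dowel drying rack, each squarely in one slot, centred across the two rails and right down on them, set down gently, and choose the slots so that no board or plate has another one in the slot next to it: air must get at every face. Leave the plate that is already drying in the rack where it stands.

Things in the scene. Friction and masses are not known exactly. Their poses are not given: they have to be found in the camera images.
- rack: Heavy drying rack, 222 x 76 x 78 mm, any way round: two wooden rails along its x, each with 7 upright pale dowels (16 mm thick, round tops at z = 78 mm, pitch 31.5 mm, rows at y = +-26 mm). The gaps between dowels are six slots 15.5 mm wide, one after another along x; a board stands in a slot on both rails (tops at z = 18 mm), its faces square to the rack's x. Origin: centre of underside, z up.
- slot_1 (a point): Slot 1 of 6 of the rack, counted along the rack's x axis (an end slot): the point midway between its dowels and between the rails, at the height of the rail tops (18 mm above the bench). Axes as the rack's.
- slot_2 (a point): Slot 2 of 6 of the rack, counted along the rack's x axis: the point midway between its dowels and between the rails, at the height of the rail tops (18 mm above the bench). Axes as the rack's.
- slot_3 (a point): Slot 3 of 6 of the rack, counted along the rack's x axis: the point midway between its dowels and between the rails, at the height of the rail tops (18 mm above the bench). Axes as the rack's.
- slot_4 (a point): Slot 4 of 6 of the rack, counted along the rack's x axis: the point midway between its dowels and between the rails, at the height of the rail tops (18 mm above the bench). Axes as the rack's.
- slot_5 (a point): Slot 5 of 6 of the rack, counted along the rack's x axis: the point midway between its dowels and between the rails, at the height of the rail tops (18 mm above the bench). Axes as the rack's.
- slot_6 (a point): Slot 6 of 6 of the rack, counted along the rack's x axis (an end slot): the point midway between its dowels and between the rails, at the height of the rail tops (18 mm above the bench). Axes as the rack's.
- drying_plate: Wooden plate, one face dark, the other face and bevelled edges pale, 107 wide x 125 tall x 12 mm thick, 90 g, loose, oiled earlier and already standing on end in slot 2 of the rack; to be left there. Origin: centre of one face; z = thickness (plate from z = 0 to 12 mm), y = the 125 mm height, x = the width.
- large_board: Larger plain dark brown board, 96 x 148 x 13 mm, 0.12 kg, loose. Stands on a short end on the bench and leans 12 degrees from upright towards the cherry box, whose top edge it touches 52 mm up. Origin: centre of the face towards the box; z = thickness, away from the box (board from z = 0 to 13 mm); y = its 148 mm length, pointing up along the board; x = the 96 mm width.
- large_board_centre (a point): Middle of the larger board (6.5 mm inside both faces, 74 mm from both short ends). Axes as the board's.
- small_board: Smaller plain dark brown board, 88 x 138 x 11 mm, 0.09 kg, loose; leans in the same way on the other side of the cherry box. Origin: centre of the face towards the box; z = thickness, away from the box (board from z = 0 to 11 mm); y = its 138 mm length, pointing up along the board; x = the 88 mm width.
- small_board_centre (a point): Middle of the smaller board (5.5 mm inside both faces, 69 mm from both short ends). Axes as the board's.
- cherry_box: Small reddish-brown wooden box with a closed lid, 97 x 122 x 52 mm, fixed to the bench; the boards lean on its two sides at y = -61 mm (larger board) and y = +61 mm (smaller board). Origin: centre of its underside, z up.

How it is judged:
On the way, in this order (a step that is already met when the one before it is completed fails the run):
1. one of the boards stands seated in slot 4 or slot 6 of the rack (((x of large_board_centre in the frame of rack between 0.00775 and 0.02375 m and y of large_board_centre in the frame of rack between -0.015 and 0.015 m and z of large_board_centre in the frame of rack between 0.088 and 0.095 m and angle between the y axis of large_board and the z axis of rack, either way round below 0.15 rad and angle between the z axis of large_board and the x axis of rack, either way round below 0.15 rad) or (x of large_board_centre in the frame of rack between 0.07075 and 0.08675 m and y of large_board_centre in the frame of rack between -0.015 and 0.015 m and z of large_board_centre in the frame of rack between 0.088 and 0.095 m and angle between the y axis of large_board and the z axis of rack, either way round below 0.15 rad and angle between the z axis of large_board and the x axis of rack, either way round below 0.15 rad) or (x of small_board_centre in the frame of rack between 0.00775 and 0.02375 m and y of small_board_centre in the frame of rack between -0.015 and 0.015 m and z of small_board_centre in the frame of rack between 0.083 and 0.09 m and angle between the y axis of small_board and the z axis of rack, either way round below 0.15 rad and angle between the z axis of small_board and the x axis of rack, either way round below 0.15 rad) or (x of small_board_centre in the frame of rack between 0.07075 and 0.08675 m and y of small_board_centre in the frame of rack between -0.015 and 0.015 m and z of small_board_centre in the frame of rack between 0.083 and 0.09 m and angle between the y axis of small_board and the z axis of rack, either way round below 0.15 rad and angle between the z axis of small_board and the x axis of rack, either way round below 0.15 rad))), for 0.2 s.
2. both boards stand seated in the rack, one in slot 4 and one in slot 6 ((((x of large_board_centre in the frame of rack between 0.00775 and 0.02375 m and y of large_board_centre in the frame of rack between -0.015 and 0.015 m and z of large_board_centre in the frame of rack between 0.088 and 0.095 m and angle between the y axis of large_board and the z axis of rack, either way round below 0.15 rad and angle between the z axis of large_board and the x axis of rack, either way round below 0.15 rad) and (x of small_board_centre in the frame of rack between 0.07075 and 0.08675 m and y of small_board_centre in the frame of rack between -0.015 and 0.015 m and z of small_board_centre in the frame of rack between 0.083 and 0.09 m and angle between the y axis of small_board and the z axis of rack, either way round below 0.15 rad and angle between the z axis of small_board and the x axis of rack, either way round below 0.15 rad)) or ((x of large_board_centre in the frame of rack between 0.07075 and 0.08675 m and y of large_board_centre in the frame of rack between -0.015 and 0.015 m and z of large_board_centre in the frame of rack between 0.088 and 0.095 m and angle between the y axis of large_board and the z axis of rack, either way round below 0.15 rad and angle between the z axis of large_board and the x axis of rack, either way round below 0.15 rad) and (x of small_board_centre in the frame of rack between 0.00775 and 0.02375 m and y of small_board_centre in the frame of rack between -0.015 and 0.015 m and z of small_board_centre in the frame of rack between 0.083 and 0.09 m and angle between the y axis of small_board and the z axis of rack, either way round below 0.15 rad and angle between the z axis of small_board and the x axis of rack, either way round below 0.15 rad)))), for 0.2 s.
At the end, for the whole second after the job is handed in: One board on its short end in slot 4, the other in slot 6 (drying plate still in slot 2): centred within 8 mm along and 15 mm across the rack, lower end on the rails (3 to 4 mm), upright and square within 0.15 rad, either way round; all at rest and let go ((((x of large_board_centre in the frame of rack between 0.00775 and 0.02375 m and y of large_board_centre in the frame of rack between -0.015 and 0.015 m and z of large_board_centre in the frame of rack between 0.088 and 0.095 m and angle between the y axis of large_board and the z axis of rack, either way round below 0.15 rad and angle between the z axis of large_board and the x axis of rack, either way round below 0.15 rad) and (x of small_board_centre in the frame of rack between 0.07075 and 0.08675 m and y of small_board_centre in the frame of rack between -0.015 and 0.015 m and z of small_board_centre in the frame of rack between 0.083 and 0.09 m and angle between the y axis of small_board and the z axis of rack, either way round below 0.15 rad and angle between the z axis of small_board and the x axis of rack, either way round below 0.15 rad)) or ((x of large_board_centre in the frame of rack between 0.07075 and 0.08675 m and y of large_board_centre in the frame of rack between -0.015 and 0.015 m and z of large_board_centre in the frame of rack between 0.088 and 0.095 m and angle between the y axis of large_board and the z axis of rack, either way round below 0.15 rad and angle between the z axis of large_board and the x axis of rack, either way round below 0.15 rad) and (x of small_board_centre in the frame of rack between 0.00775 and 0.02375 m and y of small_board_centre in the frame of rack between -0.015 and 0.015 m and z of small_board_centre in the frame of rack between 0.083 and 0.09 m and angle between the y axis of small_board and the z axis of rack, either way round below 0.15 rad and angle between the z axis of small_board and the x axis of rack, either way round below 0.15 rad))) and distance between slot_2 and drying_plate below 0.075 m and linear speed of each of large_board, small_board, drying_plate below 0.05 m/s and angular speed of each of large_board, small_board, drying_plate below 0.6 rad/s and contact force between the fingers and large_board below 0.1 N and contact force between the fingers and small_board below 0.1 N); the robot touches nothing.
It fails at once if the plate already drying is shifted by more than 12 mm (distance of drying_plate from where it was at the start of the episode above 0.012 m).
It fails at once if a board is dropped (falls free of the fingers faster than 0.45 m/s, about 10 mm of fall) ((contact force between the fingers and large_board below 0.05 N and linear speed of large_board above 0.45 m/s) or (contact force between the fingers and small_board below 0.05 N and linear speed of small_board above 0.45 m/s)).
It also fails if it takes over 58 s, if anything falls off the work surface, if the arm or the gripper's body presses on something with over 40 N, if the wrist force passes 120 N, or if a joint passes its speed limit or range.

ROBOT

A 6-joint arm with a two-finger parallel gripper is mounted at the origin on a cart in front of the work surface, level with it; the furniture and walls round the work are solid. World frame = base frame: x ahead of the robot, y to its left, z up, the work surface at z = 0. Lengths are in m, angles in rad, forces in N, time in s.
With the tool pointing down it reaches from about 0.3 to 0.75 m from the base axis. Payload 8.5 kg.
Tool frame: the origin (TCP) lies at the centre of the arm's flange, where the gripper is bolted on; the fingertips stand 173 mm ahead of it and the grasp point (between the pads) lies 155 mm ahead of it; z points along the fingers, y is the line along which they close (so a half turn about z gives the same grasp; the last joint's range is limited). The gripper opens to 85 mm and grips with 20 to 120 N. Pads are 22 mm wide; open, the fingers measure 114 mm over their backs; the gripper's body (76 mm by 85 mm) begins 54 mm behind the grasp point. The pads swing forward as they close: fully open they stand 13 mm farther back than shut.
Start: joints at [1.071, 0.381, 1.297, -0, 1.464, -0.215], TCP at [0.155, 0.528, 0.405] pointing down, gripper open.
Joint ranges: [-3.11, 3.11], [-0.89, 2.33], [0.22, 2.48], [-1.42, 4.56], [0.17, 2.85], [-2.88, 2.88]. Speed limits (rad/s): [2.39, 2.39, 3.14, 3.14, 3.14, 3.14].

INTERFACE

Orientations are given as [roll, pitch, yaw] about the fixed x, y, z axes, in that order (R = Rz(yaw) Ry(pitch) Rx(roll)).
In Python, from station import bot gives the robot as it stands.
- The arm moves only by the tool shift_gripper, called after "Request:" as name(argument=value, ...) on one line, values as JSON. Schema: {"type":"object","properties":{"ticks":{"type":"string"},"squeeze":{"type":"number"},"only":{"type":"string"},"quiet":{"type":"boolean"},"lines":{"type":"string"}},"required":["ticks"],"additionalProperties":false}. ticks is a string of 1 to 8 rows, one to a line, with the numbers parted by commas; each row has 7 numbers: dx, dy, dz in a scale on which 1.0 is 0.5 m, then a rotation vector rx, ry, rz in parts of the range, where 1.0 means 180 degrees, then the opening from 0.0 (shut) to 1.0 (fully open); each row is the pose to reach, as a shift and turn from the pose commanded when the call began, along the tool's axes at that moment; what a row does not reach only later rows make up. A row lasts 1/8 s, in which the tool goes at most 0.0625 m and 0.188 rad, less where a joint would pass 70% of its speed; a pose out of reach is approached as far as the arm can. The fingers move at their own pace and stop on an object; squeeze is the grip in N (left out, the last holds). Time passes only in rows, so rows that do not move let the fingers close. The tool returns the time, the measured TCP pose, the force, the opening and the grip force at its end. only (a regular expression) keeps the lines of the reply that match it, lines (a string "A,B") keeps lines A to B, and quiet returns only ok. Shift and turn numbers lie between -1 and 1, and a call with a number outside is refused. Input that does not fit is refused with a message, and nothing moves.
- bot.observe(): the state, without advancing time (a new reading comes with each control period).
- bot.snapshot(name): name is "scene" or "top"; returns the picture (400x640x3 uint8, red, green, blue); there is no depth.
- bot.get_calibration(name): a dict with "fov_y" (degrees; the focal length in pixels is half the picture's height over the tangent of half this angle, whatever the lens; pixels are square), "cx", "cy" (the principal point, pixels), "view" (4x4, takes a point from world to camera coordinates). Camera axes: x right, y up, looking along -z (the intrinsics and any distortion apply to the point x, -y, -z); pixel columns grow to the right and rows downward; lengths in m; the calibration is good to about 2 mm. A picture is of the moment at which its call begins. get_calibration takes no time and is no camera call.
- bot.sign_off(): hands the job in; it is judged then, once.
The state is a dict: "clock": time; "joint_pos": joint angles; "dq": joint speeds; "joint_torque": joint torques, N m; "ee_pos": TCP position; "tool_rot": TCP orientation; "wrist_force": force on the tool from outside, world axes, zero at the start; "moment": the same for the moment, N m; "finger_gap": opening from 0.0 (shut) to 1.0 (fully open); "finger_force": force on a finger pad.
Only numpy, scipy, OpenCV 4.12 (cv2) and the standard library are available. Lean on these libraries where they do the work, as an engineer would, in place of code of your own. Each camera call takes 0.05 s, during which the arm holds its last target. There are 200 camera calls.

## Working session

There is one attempt and no reset: what is moved stays moved. The work goes in short steps, Python scripts to look and compute and a tool call to move; the robot and the scene stay as the last step left them, time stands still between calls to the robot, and variables do not carry over. Pictures are saved under pics/ and viewed, at most 10 in all, crops included, and the job is handed in when it is done.

```bash
ls; mkdir -p pics
```

Run:
```python
from station import bot
import cv2, numpy as np
for n in("scene","top"):
    im=bot.snapshot(n); cv2.imwrite(f"pics/{n}0.png",im[:,:,::-1]); np.save(f"pics/{n}0.npy",im)
    print(n,bot.get_calibration(n))
s=bot.observe(); print(s)
```

```text
pics
station.py
scene {'fov_y': 54.481626161324144, 'cx': 321.91122145100013, 'cy': 196.94569235279278, 'view': array([[ 0.90716022, -0.42005273,  0.02482017, -0.4270469 ],
       [ 0.18806078,  0.45749592,  0.86909759, -0.22617458],
       [-0.37642194, -0.78374306,  0.49401754, -0.6350511 ],
       [ 0.        ,  0.        ,  0.        ,  1.        ]])}
top {'fov_y': 54.45888460107065, 'cx': 318.90360984341953, 'cy': 197.13440488979256, 'view': array([[-0.16829642, -0.98572988,  0.00359396,  0.1780275 ],
       [ 0.96554986, -0.16411475,  0.20194013, -0.49375338],
       [-0.19846859,  0.03745594,  0.97939127, -0.86064538],
       [ 0.        ,  0.        ,  0.        ,  1.        ]])}
{'clock': 0.1, 'joint_pos': array([ 1.07068051e+00,  3.81135926e-01,  1.29813965e+00, -2.62799193e-06,
        1.46362108e+00, -2.15275389e-01]), 'dq': array([-1.13390682e-03, -3.27017552e-03, -2.62847916e-03,  6.62434146e-05,
       -1.55451951e-03,  5.20387275e-04]), 'joint_torque': array([ 2.36683882e-03, -4.49219728e+01, -2.31656635e+01, -2.67667674e-04,
        3.63737359e-03, -2.93950984e-05]), 'ee_pos': array([0.15452378, 0.52780861, 0.40418474]), 'tool_rot': array([-3.14031819e+00, -2.76004892e-04,  2.85675233e+00]), 'wrist_force': array([-0.7545106 , -0.75224582, -0.16459213]), 'moment': array([ 0.00098115, -0.00451448, -0.03176245]), 'finger_force': 0.0, 'finger_gap': 0.9997687374519497}
```

View pics/scene0.png

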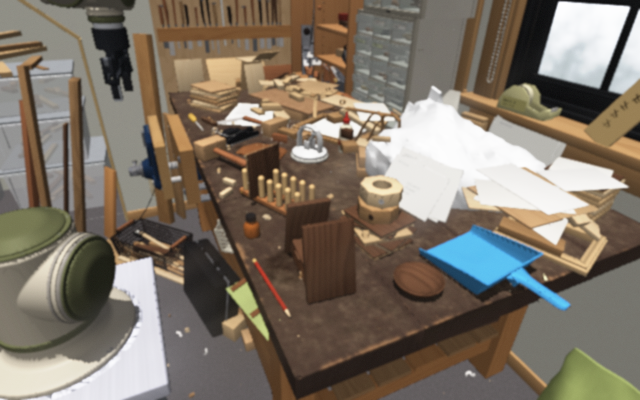

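View pics/top0.png

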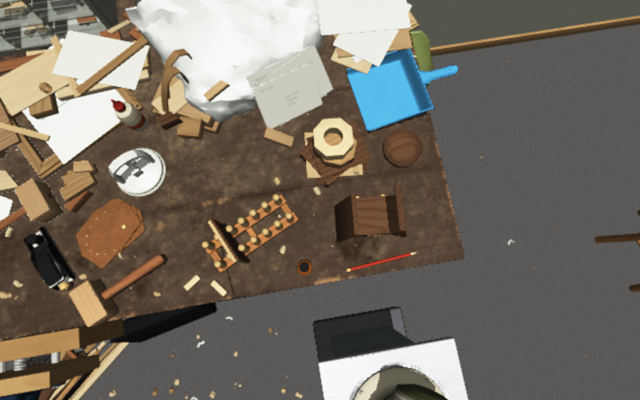

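The scene view shows the two leaning boards at about (330,260) and (305,225), and the rack with its dowels and plate at about (280,185). The top view shows the boards and box at (370,215), and the rack from (205,255) to (295,205) with the plate near its left end. I'll enlarge both.

Run:
```python
import cv2
a=cv2.imread("pics/top0.png")[180:280,195:415]; b=cv2.imread("pics/scene0.png")[130:310,225:365]
cv2.imwrite("pics/topc.png",cv2.resize(a,None,fx=3.6,fy=3.6,interpolation=cv2.INTER_CUBIC))
cv2.imwrite("pics/scenec.png",cv2.resize(b,None,fx=3.3,fy=3.3,interpolation=cv2.INTER_CUBIC))
```

```text
(no output)
```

View pics/topc.png

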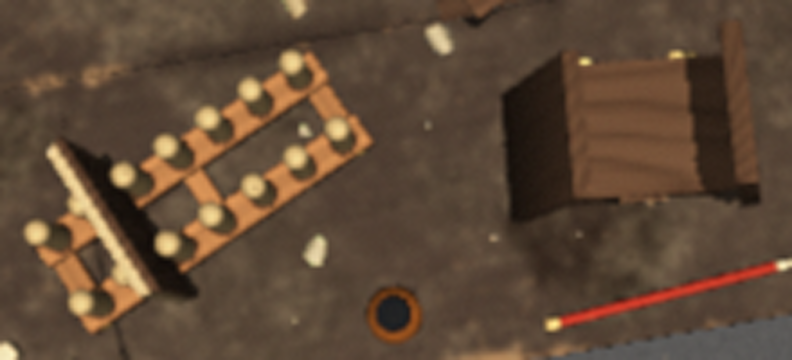

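View pics/scenec.png

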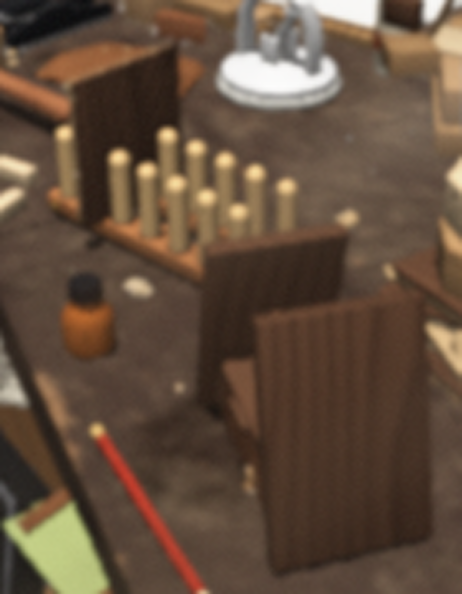

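Top crop: the dowel tops form two rows of seven, from (40,235) to (293,65) and from (85,302) to (338,128). The plate's pale top edge runs from (52,148) to (148,290), between dowels 2 and 3, so it is in slot 2. The far board's bottom edge is at x≈505 and its top at x≈570. The near board's top strip runs from (733,20) to (747,200). In the scene crop, the near board's outer-face corners are (257,318), (420,292), (432,540) and (275,572). The far board's top edge runs from (207,250) to (345,230).

Create h.py:
```python
import numpy as np, cv2
from station import bot
C={n:bot.get_calibration(n) for n in("scene","top")}
def ray(n,u,v):
    c=C[n]; f=200/np.tan(np.radians(c["fov_y"]/2)); V=c["view"]; R=V[:3,:3]
    return -R.T@V[:3,3], R.T@np.array([(u-c["cx"])/f,-(v-c["cy"])/f,-1])
def plane(n,u,v,z):
    o,d=ray(n,u,v); return o+d*(z-o[2])/d[2]
def tri(pt,ps):
    (a,d),(b,e)=ray("top",*pt),ray("scene",*ps)
    s=np.linalg.lstsq(np.c_[d,-e],b-a,rcond=None)[0]; p,q=a+s[0]*d,b+s[1]*e
    return (p+q)/2,np.linalg.norm(p-q)
def proj(n,P):
    c=C[n]; f=200/np.tan(np.radians(c["fov_y"]/2)); q=c["view"][:3,:3]@P+c["view"][:3,3]
    return np.array([c["cx"]+f*q[0]/-q[2],c["cy"]-f*q[1]/-q[2]])
tc=lambda x,y:(195+(x+.5)/3.6-.5,180+(y+.5)/3.6-.5)
sc=lambda x,y:(225+(x+.5)/3.3-.5,130+(y+.5)/3.3-.5)
```

Run:
```python
from h import *
np.set_printoptions(precision=4,suppress=True)
g=cv2.cvtColor(cv2.imread("pics/topc.png"),cv2.COLOR_BGR2HSV)
m=((g[...,2]>165)&(g[...,0]>14)&(g[...,0]<32)).astype(np.uint8)
n,l,st,ce=cv2.connectedComponentsWithStats(m)
for i in range(1,n):
    if st[i,4]>150 and ce[i,0]<400: print(ce[i].round(1),st[i], plane("top",*tc(*ce[i]),.072)[:2])
# heights: dowel 7 front/back tops in both views
print("dowel row A7/B7?",[tri(tc(*a),sc(*b)) for a,b in [((292,62),(287,188)),((338,128),(239,213)),((125,173),(167,136)),((168,243),(120,158))]])
print("near top corners outer",[tri(tc(*a),sc(*b)) for a,b in [((757,195),(257,318)),((744,20),(420,292))]])
print("near bottom, bench",[plane("scene",*sc(*b),0) for b in [(275,572),(432,540)]])
print("far top, inner edge",[tri(tc(*a),sc(*b)) for a,b in [((582,197),(207,250)),((570,55),(345,230))]])
print("far bottom, bench",[plane("top",*tc(*b),0) for b in [(513,220),(503,95)]])
```

```text
[296.1   6.4] [286   0  19  17 224] [0.5648 0.1826]
[291.7  61.9] [281  52  25  21 364] [0.5294 0.1907]
[249.5  89.6] [239  79  22  21 349] [0.5162 0.2196]
[206.8 118.4] [196 108  23  23 379] [0.5025 0.2487]
[337.  126.9] [327 115  24  24 410] [0.4833 0.1687]
[164.6 146.9] [155 136  21  24 379] [0.489  0.2772]
[ 98.3 226.6] [  47  146  102  153 2676] [0.4464 0.3239]
[294.9 157.3] [284 147  24  22 397] [0.4688 0.1976]
[122.6 174.7] [113 164  21  22 351] [0.476  0.3052]
[252.1 186.5] [241 176  23  23 390] [0.4551 0.2266]
[209.5 213.7] [199 201  22  27 443] [0.4428 0.2551]
[ 35.8 232.6] [ 26 222  21  22 359] [0.4492 0.3625]
[166.9 243.5] [157 233  21  22 359] [0.4289 0.2834]
[316.  251.4] [306 237  20  29 395] [0.4087 0.1933]
[ 79.8 302.5] [ 70 290  21  27 413] [0.4022 0.3407]
[  7.2 352. ] [  0 343  17  17 246] [0.3801 0.3876]
dowel row A7/B7? [(array([0.529 , 0.1903, 0.0745]), np.float64(0.0003899401335856938)), (array([0.4822, 0.1681, 0.0748]), np.float64(0.00019706097576098258)), (array([0.4754, 0.3029, 0.0764]), np.float64(0.0013284767788508713)), (array([0.4293, 0.2821, 0.0752]), np.float64(0.0010083660908549634))]
near top corners outer [(array([ 0.3956, -0.065 ,  0.1513]), np.float64(0.008649113478273308)), (array([ 0.4908, -0.077 ,  0.152 ]), np.float64(0.002968559128770622))]
near bottom, bench [array([ 0.399 , -0.0941,  0.    ]), array([ 0.4916, -0.1069,  0.    ])]
far top, inner edge [(array([0.4086, 0.0325, 0.1359]), np.float64(0.00046377669396069896)), (array([0.4928, 0.0234, 0.1355]), np.float64(0.001882475114176444))]
far bottom, bench [array([0.4132, 0.0653, 0.    ]), array([0.4984, 0.0569, 0.    ])]
```

Add to h.py:
```python
from scipy.optimize import least_squares
A=np.array([[.5294,.1907],[.5162,.2196],[.5025,.2487],[.489,.2772],[.476,.3052],[.4492,.3625]]);ia=[6,5,4,3,2,0]
B=np.array([[.4833,.1687],[.4688,.1976],[.4551,.2266],[.4428,.2551],[.4289,.2834],[.4022,.3407]]);ib=ia
L=np.array([[(i-3)*.0315,y] for i,y in [(i,.026) for i in ia]+[(i,-.026) for i in ib]]); P=np.r_[A,B]
Rz=lambda a:np.array([[np.cos(a),-np.sin(a)],[np.sin(a),np.cos(a)]])
def rack(P=P,L=L):
    r=least_squares(lambda p:((L*p[3])@Rz(p[2]).T+p[:2]-P).ravel(),[.466,.25,-1.14,1]); return r.x,r.fun
```

Run:
```python
from h import *
np.set_printoptions(precision=4,suppress=True)
p,f=rack(); print(p,np.degrees(p[2]),abs(f).max())
for s in (2,4,6): print(s,p[:2]+Rz(p[2])@[(s-3.5)*.0315,0])
print("near outer",[plane("top",*tc(*a),.1475) for a in [(758,195),(744,20)]],[plane("scene",*sc(*a),.1475) for a in [(257,318),(420,292)]])
print("near inner",[plane("top",*tc(*a),.1448) for a in [(737,198),(722,22)]])
print("far in",[plane("top",*tc(*a),.135) for a in [(582,197),(570,55)]],[plane("scene",*sc(*a),.135) for a in [(207,250),(345,230)]])
print("plate top",[plane("top",*tc(*a),.143) for a in [(52,148),(148,290)]])
```

```text
[ 0.4658  0.2659 -1.1328  1.0021] -64.90379833502541 0.0009090330576836392
2 [0.4458 0.3087]
4 [0.4725 0.2516]
6 [0.4992 0.1945]
near outer [array([ 0.3916, -0.0651,  0.1475]), array([ 0.4931, -0.0788,  0.1475])] [array([ 0.4022, -0.0602,  0.1475]), array([ 0.4928, -0.0709,  0.1475])]
near inner [array([ 0.3922, -0.0535,  0.1448]), array([ 0.4946, -0.0665,  0.1448])]
far in [array([0.4085, 0.0324, 0.135 ]), array([0.492 , 0.0237, 0.135 ])] [array([0.4094, 0.034 , 0.135 ]), array([0.4943, 0.0243, 0.135 ])]
plate top [array([0.4867, 0.3287, 0.143 ]), array([0.3973, 0.2845, 0.143 ])]
```

Add to h.py:
```python
from scipy.spatial.transform import Rotation as Ro
GR=.155
by=np.array([.113,.9936,0.]); Z=np.array([0,0,1.]); t12=np.radians(12)
def tool(y,z):
    y=y/np.linalg.norm(y); return np.c_[np.cross(y,z),y,z]
def leangrasp(inner_top,side,th,down,back=0):   # side +1 small, -1 large
    out=side*by; u=-out*np.sin(t12)+Z*np.cos(t12); n=out*np.cos(t12)+Z*np.sin(t12)
    g=np.array(inner_top)+n*th/2-u*down
    return g+u*(GR+back), tool(n*side,-u)
def delta(pt,Rt,show=True):
    s=bot.observe(); R=Ro.from_euler("xyz",s["tool_rot"]); p=s["ee_pos"]
    d=R.inv().apply(pt-p); r=(R.inv()*Ro.from_matrix(Rt)).as_rotvec()
    print("t",round(s["clock"],2),"shift",d.round(4),"rot",r.round(4),"|d|",np.linalg.norm(d).round(3),"F",s["wrist_force"].round(1),"gap",round(s["finger_gap"],3),"ff",s["finger_force"]); return d,r
```

Run:
```python
from h import *
pt,R=leangrasp([.4515,.0288,.135],1,.011,.028,.06); print(pt); delta(pt,R)
```

```text
[ 0.44771454 -0.00448528  0.31905712]
t 0.1 shift [-0.431  -0.4283  0.0856] rot [-0.2102  0.0176 -0.171 ] |d| 0.614 F [-0.8 -0.8 -0.2] gap 1.0 ff 0.0
```

Units first: shifts go in shares of 0.5 m and turns go in shares of 180 degrees. So -0.39 m is -0.78, -0.385 m is -0.77, -0.21 rad is -0.0668.

Request:
shift_gripper(ticks="-0.1,-0.1,0,0,0,0,0.5\n-0.2,-0.2,0,0,0,0,0.5\n-0.3,-0.3,0,0,0,0,0.5\n-0.4,-0.4,0,0,0,-0.0255,0.5\n-0.5,-0.5,0.04,-0.0318,0.0032,-0.0382,0.5\n-0.6,-0.6,0.08,-0.0477,0.0032,-0.0541,0.5\n-0.7,-0.69,0.12,-0.0668,0.0056,-0.0544,0.5\n-0.78,-0.77,0.15,-0.0668,0.0056,-0.0544,0.5")

```text
clock: 1.1
ee_pos: [0.3938, 0.0949, 0.3443]
tool_rot: [2.93, 0.001, 3.028]
wrist_force: [1.0, 1.3, 0.6]
finger_gap: 0.5
finger_force: 0.0
```

Run:
```python
from h import *
pt,R=leangrasp([.4515,.0288,.135],1,.011,.028,.06); delta(pt,R)
```

```text
t 1.1 shift [-0.0649 -0.0959  0.0053] rot [ 0.0019  0.0011 -0.0005] |d| 0.116 F [1.  1.3 0.6] gap 0.5 ff 0.0
```

Request:
shift_gripper(ticks="0,0,0,0,0,0,0.5\n0,0,0,0,0,0,0.5")

```text
clock: 1.35
ee_pos: [0.393, 0.0972, 0.3447]
tool_rot: [2.931, -0.0, 3.028]
wrist_force: [-0.3, -0.4, -0.5]
finger_gap: 0.502
finger_force: 0.0
```

Run:
```python
from h import *
pt,R=leangrasp([.4515,.0288,.135],1,.011,.028,.06); delta(pt,R)
```

```text
t 1.35 shift [-0.0659 -0.0981  0.0052] rot [ 0.0012 -0.0003 -0.0005] |d| 0.118 F [-0.3 -0.4 -0.5] gap 0.502 ff 0.0
```

Converted, -0.098 m is -0.196, -0.066 m is -0.132.

Request:
shift_gripper(ticks="-0.066,-0.098,0.01,0,0,0,0.5\n-0.132,-0.196,0.01,0,0,0,0.5\n-0.132,-0.196,0.01,0,0,0,0.5\n-0.132,-0.196,0.01,0,0,0,0.5")

```text
clock: 1.85
ee_pos: [0.4476, -0.0031, 0.3196]
tool_rot: [2.931, 0.0, 3.03]
wrist_force: [-0.1, 0.0, -0.5]
finger_gap: 0.501
finger_force: 0.0
```

Run:
```python
from h import *
pt,R=leangrasp([.4515,.0288,.135],1,.011,.028,.06); delta(pt,R)
for n in("scene","top"): cv2.imwrite(f"pics/{n}1.png",bot.snapshot(n)[:,:,::-1])
a=cv2.imread("pics/top1.png")[150:290,280:440]; b=cv2.imread("pics/scene1.png")[120:310,225:385]
cv2.imwrite("pics/c1.png",np.hstack([cv2.resize(a,(420,368)),cv2.resize(b,(310,368))]))
```

```text
t 1.85 shift [-0.0002 -0.0014  0.0003] rot [ 0.0013 -0.0003  0.0019] |d| 0.001 F [-0.1  0.  -0.5] gap 0.501 ff 0.0
```

View pics/c1.png

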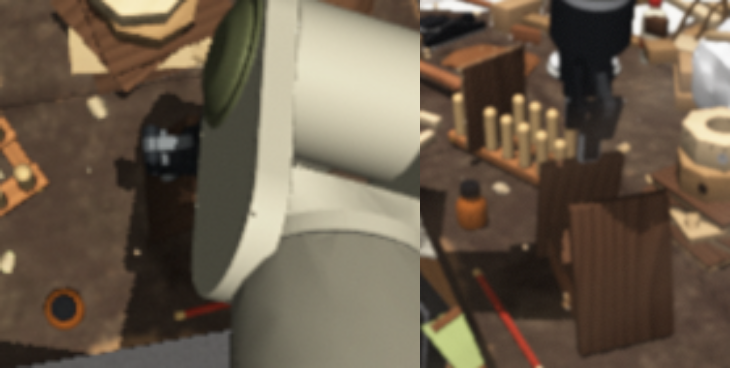

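The arm hides the top view. In the scene view the gripper is centred over the far board, at about (590,140) in the composite, with its near finger on the box side. I'll go down and close.

Converted, 0.06 m is 0.12, 0.04 m is 0.08.

Request:
shift_gripper(ticks="0,-0.0028,0.04,0,0,0,0.5\n0,-0.0028,0.08,0,0,0,0.5\n0,-0.0028,0.12,0,0,0,0.5\n0,-0.0028,0.12,0,0,0,0.5\n0,-0.0028,0.12,0,0,0,0.3\n0,-0.0028,0.12,0,0,0,0.1\n0,-0.0028,0.12,0,0,0,0\n0,-0.0028,0.12,0,0,0,0", squeeze=40)

```text
clock: 2.95
ee_pos: [0.4496, 0.0064, 0.261]
tool_rot: [2.931, 0.002, 3.028]
wrist_force: [-0.8, -0.5, 6.3]
finger_gap: 0.119
finger_force: 43.3
```

Add to h.py:
```python
def slot(s,z):   # TCP pose with the grasp point over slot s at TCP height z
    p=rack()[0]; c=p[:2]+Rz(p[2])@[(s-3.5)*.0315,0]; x=Rz(p[2])@[1,0]
    return np.r_[c,z], tool(-np.r_[x,0],-Z)
```

Run:
```python
from h import *
pt,R=slot(4,.375); s=bot.observe()
delta(s["ee_pos"]+[0,.01,.1],Ro.from_euler("xyz",s["tool_rot"]).as_matrix()); delta(pt,R)
```

```text
t 2.95 shift [ 0.001   0.0306 -0.0957] rot [0. 0. 0.] |d| 0.1 F [-0.8 -0.5  6.3] gap 0.119 ff 43.27869236469269
t 2.95 shift [ 0.0048  0.2646 -0.06  ] rot [ 0.2047  0.0597 -0.5493] |d| 0.271 F [-0.8 -0.5  6.3] gap 0.119 ff 43.27869236469269
```

Converted, 0.21 m is 0.42, 0.001 m is 0.002, 0.02 rad is 0.0064.

Request:
shift_gripper(ticks="0,0.016,-0.05,0,0,0,0\n0,0.032,-0.1,0,0,0,0\n0,0.05,-0.15,0,0,0,0\n0.002,0.064,-0.2,0,0,0,0\n0.004,0.14,-0.2,0.0191,0.0064,-0.0477,0\n0.006,0.24,-0.18,0.0382,0.0127,-0.0955,0\n0.008,0.34,-0.16,0.0541,0.0159,-0.1432,0\n0.0096,0.42,-0.14,0.0652,0.019,-0.1748,0")

```text
clock: 3.95
ee_pos: [0.466, 0.1983, 0.3728]
tool_rot: [-3.141, -0.001, -2.699]
wrist_force: [0.5, -0.0, -1.8]
finger_gap: 0.124
finger_force: 42.2
```

Request:
shift_gripper(ticks="0,0,0,0,0,0,0\n0,0,0,0,0,0,0")

```text
clock: 4.2
ee_pos: [0.4661, 0.1961, 0.3726]
tool_rot: [3.141, -0.002, -2.704]
wrist_force: [0.2, -0.5, -0.5]
finger_gap: 0.123
finger_force: 42.1
```

Run:
```python
from h import *
pt,R=slot(4,.375); delta(pt,R)
```

```text
t 4.2 shift [-0.0293  0.0475 -0.0025] rot [ 0.0008 -0.0018 -0.0005] |d| 0.056 F [ 0.2 -0.5 -0.5] gap 0.123 ff 42.114402651786804
```

Converted, 0.0475 m is 0.095, -0.0293 m is -0.0586.

Request:
shift_gripper(ticks="-0.03,0.048,-0.005,0,0,0,0\n-0.0586,0.095,-0.005,0,0,0,0\n-0.0586,0.095,-0.005,0,0,0,0\n-0.0586,0.095,-0.005,0,0,0,0")

```text
clock: 4.7
ee_pos: [0.4727, 0.2508, 0.3752]
tool_rot: [3.141, -0.002, -2.705]
wrist_force: [-0.0, -0.5, -1.2]
finger_gap: 0.121
finger_force: 42.1
```

Run:
```python
from h import *
pt,R=slot(4,.375); delta(pt,R)
for n in("scene","top"): cv2.imwrite(f"pics/{n}2.png",bot.snapshot(n)[:,:,::-1])
a=cv2.imread("pics/top2.png")[180:280,190:320]; b=cv2.imread("pics/scene2.png")[90:230,220:350]
cv2.imwrite("pics/c2.png",np.hstack([cv2.resize(a,(400,308),interpolation=2),cv2.resize(b,(390,420),interpolation=2)[112:]]))
cv2.imwrite("pics/c2.png",np.hstack([cv2.copyMakeBorder(cv2.resize(a,(390,300),interpolation=2),0,120,0,0,0),cv2.resize(b,(390,420),interpolation=2)]))
```

```text
t 4.7 shift [-0.0002  0.0008  0.0002] rot [ 0.0004 -0.0016 -0.0013] |d| 0.001 F [-0.  -0.5 -1.2] gap 0.121 ff 42.12159812450409
```

View pics/c2.png

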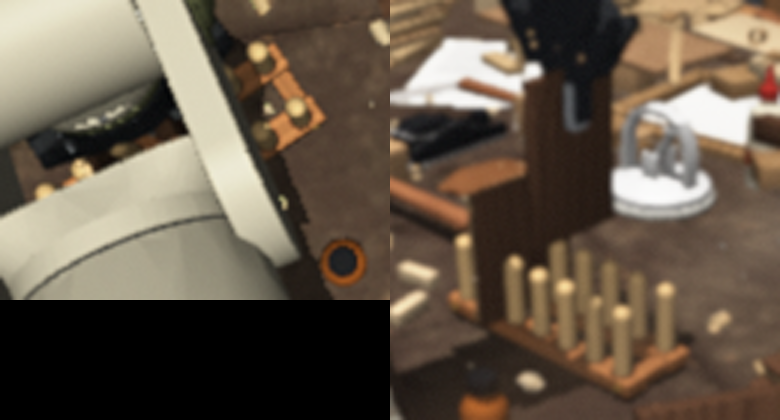

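In the composite's scene half, the gripped board's near-face bottom corners are at about (530,262) and (612,213). It hangs above slot 4, clear of the plate at (500,240). I'll compare that with the prediction.

Run:
```python
from h import *
p=rack()[0]; x=Rz(p[2])@[1,0]; y=Rz(p[2])@[0,1]; c=np.array([.4727,.2508])
for zb in(.10,.105,.110):
    print(zb,[((proj("scene",np.r_[c+x*.0055+y*s,zb])-[219.83,89.83])*3+[390-.5,-.5]).round(0) for s in(-.044,.044)])
# dowel tops (sphere centre z .07 )predicted: row B 3..7, A7
print([((proj("scene",np.r_[p[:2]+x*(i-3)*.0315+y*r,.072])-[219.83,89.83])*3+[389.5,-.5]).round(0) for i,r in [(2,-.026),(6,-.026),(6,.026)]])
print("px/mm x:",(proj("scene",np.r_[c+x*.01,.105])-proj("scene",np.r_[c,.105]))*.3)
print("px/mm y:",(proj("scene",np.r_[c+y*.01,.105])-proj("scene",np.r_[c,.105]))*.3)
```

```text
0.1 [array([538., 262.]), array([615., 228.])]
0.105 [array([538., 257.]), array([615., 223.])]
0.11 [array([538., 251.]), array([615., 217.])]
[array([512., 265.]), array([621., 315.]), array([665., 292.])]
px/mm x: [0.86553944 0.36115714]
px/mm y: [ 0.86325159 -0.38191197]
```

The left visible edge is the far-face corner, predicted at 528 and seen at 530, and the right edge is within about 3 px. Alignment is good, so I'll go down into the slot.

Converted, 0.05 m is 0.1, 0.042 m is 0.084.

Request:
shift_gripper(ticks="0,0.0016,0.024,0,0,0,0\n0,0.0016,0.048,0,0,0,0\n0,0.0016,0.068,0,0,0,0\n0,0.0016,0.084,0,0,0,0\n0,0.0016,0.1,0,0,0,0\n0,0.0016,0.1,0,0,0,0")

```text
clock: 5.55
ee_pos: [0.4721, 0.2527, 0.3247]
tool_rot: [3.141, -0.002, -2.703]
wrist_force: [-0.3, -0.4, -0.6]
finger_gap: 0.124
finger_force: 42.1
```

```bash
python3 -c "
from h import *
delta(*slot(4,.325))"
```

```text
t 5.55 shift [ 0.0001 -0.0012 -0.0003] rot [ 0.0008 -0.0021  0.0003] |d| 0.001 F [-0.3 -0.4 -0.6] gap 0.124 ff 42.11466908454895
```

Converted, 0.034 m is 0.068, 0.028 m is 0.056.

Request:
shift_gripper(ticks="0,-0.0012,0.02,0,0,0,0\n0,-0.0012,0.04,0,0,0,0\n0,-0.0012,0.056,0,0,0,0\n0,-0.0012,0.068,0,0,0,0\n0,-0.0012,0.068,0,0,0,0")

```text
clock: 6.18
ee_pos: [0.4724, 0.2522, 0.2908]
tool_rot: [3.141, -0.002, -2.703]
wrist_force: [0.1, 0.7, -1.1]
finger_gap: 0.12
finger_force: 42.1
```

```bash
python3 -c "
from h import *
delta(*slot(4,.283))"
```

```text
t 6.17 shift [ 0.0001 -0.0006  0.0078] rot [ 0.0007 -0.0019  0.0003] |d| 0.008 F [ 0.1  0.7 -1.1] gap 0.12 ff 42.13408291339874
```

Request:
shift_gripper(ticks="0,0,0.004,0,0,0,0\n0,0,0.008,0,0,0,0\n0,0,0.008,0,0,0,0")

```text
clock: 6.55
ee_pos: [0.4723, 0.2522, 0.2872]
tool_rot: [3.141, -0.001, -2.703]
wrist_force: [-0.1, -1.1, -1.2]
finger_gap: 0.124
finger_force: 42.1
```

Request:
shift_gripper(ticks="0,0,0.002,0,0,0,0\n0,0,0.004,0,0,0,0\n0,0,0.004,0,0,0,0")

```text
clock: 6.92
ee_pos: [0.4723, 0.2522, 0.2852]
tool_rot: [3.141, -0.001, -2.703]
wrist_force: [0.2, 0.4, -0.1]
finger_gap: 0.121
finger_force: 42.1
```

Converted, 0.002 m is 0.004, 0.001 m is 0.002.

Request:
shift_gripper(ticks="0,0,0.002,0,0,0,0\n0,0,0.004,0,0,0,0\n0,0,0.004,0,0,0,0")

```text
clock: 7.3
ee_pos: [0.4723, 0.2522, 0.284]
tool_rot: [3.141, -0.0, -2.703]
wrist_force: [-2.2, -1.1, 6.2]
finger_gap: 0.119
finger_force: 43.2
```

Request:
shift_gripper(ticks="0,0,0.002,0,0,0,0\n0,0,0.004,0,0,0,0\n0,0,0.004,0,0,0,0")

```text
clock: 7.68
ee_pos: [0.4721, 0.2521, 0.2839]
tool_rot: [-3.141, 0.001, -2.703]
wrist_force: [-7.7, -3.2, 23.1]
finger_gap: 0.125
finger_force: 45.9
```

Request:
shift_gripper(ticks="0,0,0.002,0,0,0,0\n0,0,0.002,0,0,0,0")

```text
clock: 7.92
ee_pos: [0.472, 0.2521, 0.2839]
tool_rot: [-3.141, 0.002, -2.703]
wrist_force: [-10.8, -4.0, 31.6]
finger_gap: 0.12
finger_force: 47.3
```

Contact came at TCP z 0.284 against a predicted 0.283, so the board is on the rails. I'll relieve the force, open a little, and lift away.

Converted, -0.003 m is -0.006, -0.0015 m is -0.003.

Request:
shift_gripper(ticks="0,0,-0.003,0,0,0,0\n0,0,-0.006,0,0,0,0\n0,0,-0.006,0,0,0,0\n0,0,-0.006,0,0,0,0.15\n0,0,-0.006,0,0,0,0.2\n0,0,-0.006,0,0,0,0.35\n0,0,-0.006,0,0,0,0.35")

```text
clock: 8.8
ee_pos: [0.4724, 0.2522, 0.2831]
tool_rot: [3.141, -0.001, -2.703]
wrist_force: [-0.9, 0.3, -0.1]
finger_gap: 0.346
finger_force: 0.0
```

Request:
shift_gripper(ticks="0,0,-0.04,0,0,0,0.35\n0,0,-0.09,0,0,0,0.35\n0,0,-0.14,0,0,0,0.35\n0,0,-0.14,0,0,0,0.5")

```text
clock: 9.3
ee_pos: [0.4725, 0.2522, 0.3546]
tool_rot: [3.142, 0.002, -2.703]
wrist_force: [-0.4, -0.5, -1.3]
finger_gap: 0.496
finger_force: 0.0
```

Run:
```python
from h import *
pt,R=leangrasp([.4455,-.057,.1448],-1,.013,.028,.06); print(pt); delta(pt,R)
cv2.imwrite("pics/scene3.png",bot.snapshot("scene")[:,:,::-1])
b=cv2.imread("pics/scene3.png")[90:230,220:350]
cv2.imwrite("pics/c3.png",cv2.resize(b,(520,560),interpolation=2))
```

```text
[ 0.44917493 -0.02468661  0.32906503]
t 9.3 shift [ 0.1387 -0.2408  0.0252] rot [0.2048 0.0601 0.5493] |d| 0.279 F [-0.4 -0.5 -1.3] gap 0.496 ff 0.0
```

View pics/c3.png

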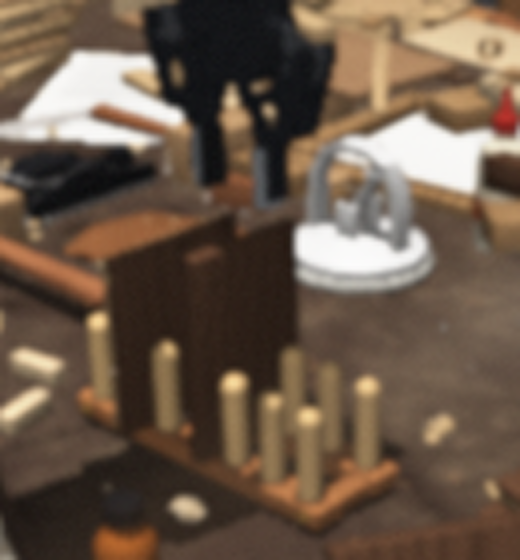

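The board stands between dowels 4 and 5, which is slot 4: its edge strip is at (205,260) to (205,460) in the crop, hiding dowel 4. The plate is untouched and the gripper is clear. Next, the large board.

Converted, -0.2408 m is -0.4816, -0.21 m is -0.42, 0.28 rad is 0.0891.

Request:
shift_gripper(ticks="0.04,-0.06,0,0.0064,0.0032,0.0159,0.5\n0.09,-0.15,0,0.0159,0.0064,0.0477,0.5\n0.14,-0.24,0,0.0318,0.0095,0.0891,0.5\n0.19,-0.33,0,0.0477,0.0143,0.1305,0.5\n0.24,-0.42,0.02,0.0637,0.0191,0.1751,0.5\n0.2774,-0.4816,0.04,0.0652,0.0191,0.1748,0.5\n0.2774,-0.4816,0.0504,0.0652,0.0191,0.1748,0.5\n0.2774,-0.4816,0.0504,0.0652,0.0191,0.1748,0.5")

```text
clock: 10.35
ee_pos: [0.4489, -0.0244, 0.3271]
tool_rot: [-2.932, -0.005, 3.028]
wrist_force: [-0.1, 0.8, 0.1]
finger_gap: 0.5
finger_force: 0.0
```

Request:
shift_gripper(ticks="0,0,0,0,0,0,0.5\n0,0,0,0,0,0,0.5")

```text
clock: 10.6
ee_pos: [0.4491, -0.0241, 0.3282]
tool_rot: [-2.931, -0.003, 3.03]
wrist_force: [0.6, 0.5, 0.4]
finger_gap: 0.502
finger_force: 0.0
```

Run:
```python
from h import *
pt,R=leangrasp([.4455,-.057,.1448],-1,.013,.028,.06); delta(pt,R)
cv2.imwrite("pics/scene4.png",bot.snapshot("scene")[:,:,::-1])
b=cv2.imread("pics/scene4.png")[120:310,260:400]
cv2.imwrite("pics/c4.png",cv2.resize(b,(420,570),interpolation=2))
```

```text
t 10.6 shift [-0.0001 -0.0008 -0.0007] rot [-0.0014 -0.0026  0.0019] |d| 0.001 F [0.6 0.5 0.4] gap 0.502 ff 0.0
```

View pics/c4.png

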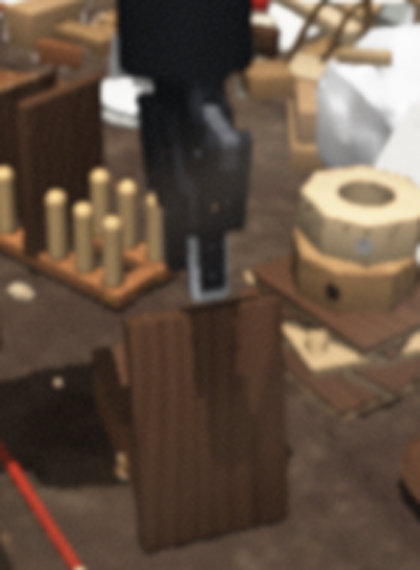

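The near finger tip at (210,300) sits just above the middle of the near board's top edge, at about (203,307), and casts its shadow on the outer face, so it is outside the board as wanted. Going down.

Converted, 0.03 m is 0.06, 0.025 m is 0.05.

Request:
shift_gripper(ticks="0,0,0.03,0,0,0,0.5\n0,0,0.05,0,0,0,0.5\n0,0,0.06,0,0,0,0.5")

```text
clock: 11.02
ee_pos: [0.4482, -0.0309, 0.2983]
tool_rot: [-2.931, -0.004, 3.028]
wrist_force: [-0.2, 0.1, -0.0]
finger_gap: 0.501
finger_force: 0.0
```

Request:
shift_gripper(ticks="0,0,0.03,0,0,0,0.5\n0,0,0.056,0,0,0,0.5\n0,0,0.056,0,0,0,0.5\n0,0,0.056,0,0,0,0.3\n0,0,0.056,0,0,0,0.1\n0,0,0.056,0,0,0,0\n0,0,0.056,0,0,0,0", squeeze=40)

```text
clock: 11.9
ee_pos: [0.4476, -0.0372, 0.2721]
tool_rot: [-2.928, -0.002, 3.029]
wrist_force: [-1.5, -4.4, 1.7]
finger_gap: 0.147
finger_force: 38.7
```

```bash
python3 - <<'E'
from h import *
pt,R=slot(6,.385); delta(pt,R)
E
```

```text
t 11.9 shift [-0.0251  0.2069 -0.1604] rot [-0.2071 -0.0609 -0.548 ] |d| 0.263 F [-1.5 -4.4  1.7] gap 0.147 ff 38.66088151931763
```

Converted, -0.154 m is -0.308, -0.02 m is -0.04, -0.02 rad is -0.0064.

Request:
shift_gripper(ticks="0,-0.016,-0.05,0,0,0,0\n0,-0.032,-0.1,0,0,0,0\n0,-0.05,-0.16,0,0,0,0\n0,-0.056,-0.22,0,0,0,0\n-0.006,0.02,-0.26,-0.0191,-0.0064,-0.0477,0\n-0.016,0.12,-0.28,-0.0382,-0.0127,-0.0955,0\n-0.026,0.22,-0.296,-0.0541,-0.0159,-0.1432,0\n-0.04,0.3,-0.308,-0.0659,-0.0194,-0.1744,0")

```text
clock: 12.9
ee_pos: [0.4878, 0.1406, 0.3907]
tool_rot: [3.138, 0.001, -2.7]
wrist_force: [0.4, -0.7, -1.4]
finger_gap: 0.145
finger_force: 39.4
```

Request:
shift_gripper(ticks="0,0,0,0,0,0,0\n0,0,0,0,0,0,0")

```text
clock: 13.15
ee_pos: [0.4877, 0.1385, 0.3905]
tool_rot: [3.139, -0.0, -2.705]
wrist_force: [-0.6, -0.0, -2.3]
finger_gap: 0.147
finger_force: 39.7
```

Run:
```python
from h import *
pt,R=slot(6,.385); delta(pt,R)
```

```text
t 13.15 shift [-0.0341  0.0459  0.0056] rot [ 0.0021 -0.0001 -0.0013] |d| 0.057 F [-0.6 -0.  -2.3] gap 0.147 ff 39.69157576560974
```

Units first: shifts go in shares of 0.5 m and turns go in shares of 180 degrees. So 0.0459 m is 0.0918, -0.0341 m is -0.0682.

Request:
shift_gripper(ticks="-0.034,0.046,0.006,0,0,0,0\n-0.0682,0.0918,0.0112,0,0,0,0\n-0.0682,0.0918,0.0112,0,0,0,0\n-0.0682,0.0918,0.0112,0,0,0,0")

```text
clock: 13.65
ee_pos: [0.4993, 0.1937, 0.3852]
tool_rot: [3.14, 0.0, -2.706]
wrist_force: [0.1, -0.9, -1.2]
finger_gap: 0.144
finger_force: 39.7
```

Run:
```python
from h import *
pt,R=slot(6,.385); delta(pt,R); c=bot.observe()["ee_pos"][:2]
cv2.imwrite("pics/scene5.png",bot.snapshot("scene")[:,:,::-1])
b=cv2.imread("pics/scene5.png")[90:230,220:350]
cv2.imwrite("pics/c5.png",cv2.resize(b,(520,560),interpolation=2))
p=rack()[0]; x=Rz(p[2])@[1,0]; y=Rz(p[2])@[0,1]
q=lambda P:((proj("scene",P)+.5-[220,90])*4-.5).round(0)
zb=.385-.155-.120
print("left far-face, near-face, right near-face bottom",q(np.r_[c-x*.0065-y*.048,zb]),q(np.r_[c+x*.0065-y*.048,zb]),q(np.r_[c+x*.0065+y*.048,zb]))
```

```text
t 13.65 shift [-0.0003  0.0008  0.0002] rot [ 0.0021  0.0001 -0.0021] |d| 0.001 F [ 0.1 -0.9 -1.2] gap 0.144 ff 39.725157022476196
left far-face, near-face, right near-face bottom [255. 365.] [271. 373.] [382. 319.]
```

View pics/c5.png

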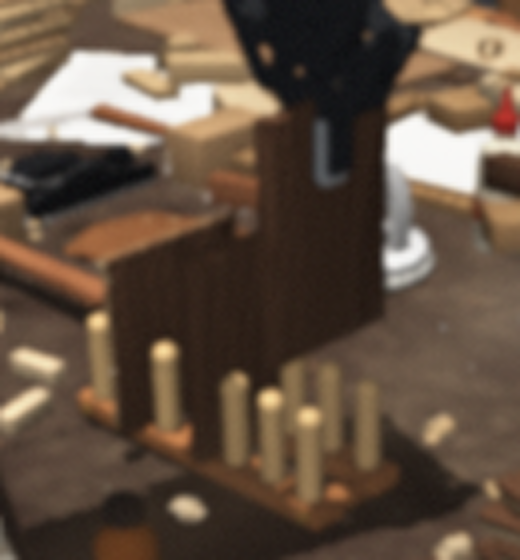

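The gripped board's right bottom corner is at about (384,315) against a predicted (382,319), and its left edge at 258 against 255. Alignment is good, so I'll lower it into slot 6.

Converted, 0.05 m is 0.1, 0.042 m is 0.084.

Request:
shift_gripper(ticks="0,0.0008,0.024,0,0,0,0\n0,0.0008,0.048,0,0,0,0\n0,0.0008,0.068,0,0,0,0\n0,0.0008,0.084,0,0,0,0\n0,0.0008,0.1,0,0,0,0\n0,0.0008,0.1,0,0,0,0")

```text
clock: 14.45
ee_pos: [0.4992, 0.1952, 0.3344]
tool_rot: [3.139, -0.001, -2.704]
wrist_force: [-0.6, -0.9, -1.4]
finger_gap: 0.147
finger_force: 39.7
```

Request:
shift_gripper(ticks="0,0,0.02,0,0,0,0\n0,0,0.04,0,0,0,0\n0,0,0.056,0,0,0,0\n0,0,0.068,0,0,0,0\n0,0,0.068,0,0,0,0")

```text
clock: 15.08
ee_pos: [0.4992, 0.1953, 0.3006]
tool_rot: [3.139, -0.0, -2.705]
wrist_force: [0.1, -0.6, -1.6]
finger_gap: 0.145
finger_force: 39.7
```

```bash
python3 -c "
from h import *
delta(*slot(6,.293))"
```

```text
t 15.07 shift [ 0.0003 -0.0007  0.0076] rot [ 0.0027 -0.0004 -0.0009] |d| 0.008 F [ 0.1 -0.6 -1.6] gap 0.145 ff 39.71088409423828
```

Converted, 0.004 m is 0.008, 0.002 m is 0.004.

Request:
shift_gripper(ticks="0,0,0.004,0,0,0,0\n0,0,0.008,0,0,0,0\n0,0,0.008,0,0,0,0")

```text
clock: 15.45
ee_pos: [0.4992, 0.1953, 0.297]
tool_rot: [3.139, 0.0, -2.705]
wrist_force: [-0.6, -0.4, -1.3]
finger_gap: 0.147
finger_force: 39.7
```

Request:
shift_gripper(ticks="0,0,0.002,0,0,0,0\n0,0,0.004,0,0,0,0\n0,0,0.004,0,0,0,0")

```text
clock: 15.82
ee_pos: [0.4993, 0.1953, 0.2956]
tool_rot: [3.139, 0.002, -2.705]
wrist_force: [-0.0, 0.8, 4.3]
finger_gap: 0.146
finger_force: 40.6
```

Request:
shift_gripper(ticks="0,0,0.002,0,0,0,0\n0,0,0.004,0,0,0,0\n0,0,0.004,0,0,0,0")

```text
clock: 16.2
ee_pos: [0.4995, 0.1953, 0.2954]
tool_rot: [3.141, 0.004, -2.704]
wrist_force: [-2.1, -0.7, 19.0]
finger_gap: 0.146
finger_force: 42.8
```

Converted, -0.002 m is -0.004, -0.001 m is -0.002.

Request:
shift_gripper(ticks="0,0,-0.002,0,0,0,0\n0,0,-0.004,0,0,0,0\n0,0,-0.004,0,0,0,0\n0,0,-0.004,0,0,0,0.17\n0,0,-0.004,0,0,0,0.22\n0,0,-0.004,0,0,0,0.35\n0,0,-0.004,0,0,0,0.35")

```text
clock: 17.08
ee_pos: [0.4991, 0.1953, 0.2949]
tool_rot: [3.139, 0.0, -2.704]
wrist_force: [-0.2, -0.0, 0.3]
finger_gap: 0.353
finger_force: 0.0
```

Request:
shift_gripper(ticks="0,0,-0.04,0,0,0,0.35\n0,0,-0.09,0,0,0,0.35\n0,0,-0.16,0,0,0,0.35\n0.1,-0.1,-0.24,0,0,0,0.35\n0.2,-0.2,-0.24,0,0,0,0.35\n0.3,-0.3,-0.24,0,0,0,0.5\n0.4,-0.4,-0.24,0,0,0,0.5\n0.4,-0.4,-0.24,0,0,0,0.5")

```text
clock: 18.08
ee_pos: [0.4016, -0.0727, 0.4146]
tool_rot: [3.14, 0.001, -2.706]
wrist_force: [1.3, 0.5, 0.0]
finger_gap: 0.502
finger_force: 0.0
```

Run:
```python
from h import *
T=bot.snapshot("top")[:,:,::-1]; S=bot.snapshot("scene")[:,:,::-1]
cv2.imwrite("pics/top6.png",T); cv2.imwrite("pics/scene6.png",S)
a=cv2.resize(T[180:280,195:305],(440,400),interpolation=2); b=cv2.resize(S[130:230,230:320],(360,400),interpolation=2)
cv2.imwrite("pics/c6.png",np.hstack([a,b]))
```

```text
(no output)
```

View pics/c6.png

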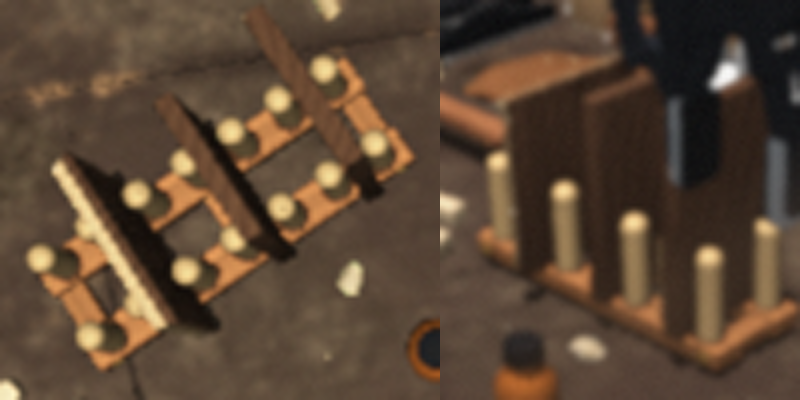

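Both boards stand in the rack: slot 4's top edge runs from about (168,102) to (265,246) and slot 6's from (258,14) to (358,184). I'll check their centres in the rack frame.

Run:
```python
from h import *
p=rack()[0]; t4=lambda x,y:(195+(x+.5)/4-.5,180+(y+.5)/4-.5)
for n,e,z in(("small",[(168,102),(265,246)],.156),("large",[(258,14),(358,184)],.166),("plate",[(62,163),(162,325)],.143)):
    r=[Rz(-p[2])@(plane("top",*t4(*q),z)[:2]-p[:2])*1000 for q in e]; print(n,np.round(r,1),np.mean(r,0).round(1))
s=bot.observe(); print(s["clock"],s["dq"].round(3))
```

```text
small [[ 17.2  37.4]
 [ 17.9 -52.9]] [17.6 -7.8]
large [[ 80.4  47.2]
 [ 73.8 -55. ]] [77.1 -3.9]
plate [[-45.9  45. ]
 [-47.7 -54.6]] [-46.8  -4.8]
18.175 [ 0.083  0.011 -0.013  0.023  0.004  0.076]
```

Request:
shift_gripper(ticks="0,0,0,0,0,0,0.5\n0,0,0,0,0,0,0.5\n0,0,0,0,0,0,0.5")

```text
clock: 18.55
ee_pos: [0.403, -0.0701, 0.4144]
tool_rot: [3.139, 0.0, -2.703]
wrist_force: [0.6, -0.4, -0.5]
finger_gap: 0.495
finger_force: 0.0
```

```bash
python3 -c "
from station import bot
print(bot.sign_off())"
```

```text
the job is handed in; nothing more can be done
None
```

The job is handed in at 18.6 s (sign-off gave no verdict): the small board stands in slot 4 and the large one in slot 6, both on the rails and measured within the centring limits, with the drying plate still in slot 2.

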